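Close up the spectrometer's sample compartment

TASK

The spectrometer's sample carriage has been left pulled out and its compartment door stands open. With the door still open, push the carriage fully home by its front plate; then swing the door shut and press it by the pad near its free edge until its sprung latch is felt to snap in behind the catch. Be gentle: do not ram the carriage or slam the door, never press the door with more than about 13 N, leave the other things on the bench alone, and take the hand away when the door is latched.

Things in the scene. Friction and masses are not known exactly. Their poses are not given: they have to be found in the camera images.
- spectrometer: Off-white bench instrument with dark skirt, fixed, 340 deep (its x), 320 wide (its y), 200 high, flat top. Origin: centre of its underside. Its front face is its plane x = -170 mm and looks along its -x, in the world roughly to -y (its yaw is 1.57, within 0.15). The carriage slides out of this face; the door closes over it.
- carriage (a joint): Sample carriage, slides straight out along the instrument's -x: 0 m = fully home against a hard stop, 0.095 = fully out; starts 0.055 to 0.09 out. It slides with about 2.5 N of friction and stays where it is left.
- carriage_front (a point): Point on the outer face of the carriage's upright front plate (grey, 80 wide, 80 tall, 8 thick, 105 to 185 mm above the bench), at mid width, 20 mm below its top edge; it moves with the carriage. The face looks along the instrument's -x and ends 4 mm proud of the front face when home. Push here towards the instrument's +x.
- door (a joint): Compartment door: upright panel 205 wide, 135 tall (60 to 195 mm above the bench), 18 thick, hinged at the side of the front face nearer the robot (instrument's +y). About 0 rad = shut (parallel to the front face, mid plane 29 mm in front of it); grows as it opens; starts 1.15 to 1.45. Hinge friction 0.12 N m: it stays where it is left until latch or buffer touch.
- door_hinge (a point): Point on the door's vertical hinge axis, level with the door's top edge (195 mm above the bench), in the panel's mid plane. From here the panel runs 205 mm along the instrument's -y when shut, and along its -x when opened by 1.57 rad.
- push_pad (a point): Round metal pad, 30 across, on the door's outer face: 165 mm from the hinge axis, 40 from the free edge, 35 below the door's top, 10 in front of the panel's mid plane. It turns with the door. Push at right angles to the door here.
- bolt_nose (a point): Tip of the latch bolt, 213 mm from the hinge axis. The steel catch stands on the front face beyond the free edge; it is set by hand, its depth unknown by 10 mm either way, so the door latches anywhere from -0.05 to +0.05 rad: feel for it. The bevel touches 18 mm (0.09 rad) before; the push at the pad grows to about 7 to 11 N, may ease on the flat nose, grows again, and drops at the snap.
- buffer (a joint): Sprung rubber plunger, 12 across, standing 8 mm out of the door's inner face near the free edge: 0 m = free, 0.0038 = pressed in fully. It meets the catch's rear arm only in the last 2.5 mm before latching (1 N at 0, plus 1.6 N/mm), stays pressed in about 2 mm (4 N) while the door is latched, and bottoms hard 1 to 2 mm beyond latching.
- bolt (a joint): Sprung bevelled steel bolt, 24 tall, standing 8 mm out of the door's free edge at 120 mm above the bench: 0 m = fully out, 0.010 = pressed in. Spring 1.6 N at 0, plus 0.2 N/mm. Pressed in about 7 mm as it rides over the catch, it springs back to 0 once behind it (also 0 while the door is open). Not latched, the door is pushed back out.
- tip_box: Blue open plastic tray, 85 x 125 x 60 high, loose on the bench; origin centre of its underside. Leave alone.
- beaker: Clear glass beaker, 70 across, 85 high, loose on the bench; origin centre of its underside. Leave alone.
- reagent: Amber bottle, 60 across, 130 high, loose on the bench; origin centre of its underside. Leave alone.
- tin: Low aluminium tin, 44 across, 24 high, loose on the bench in front of the instrument, below the door and carriage (both pass over it); origin centre of its underside. Leave alone.
- jar: Small glass jar with a white cap, 52 across, 60 high, loose on the flat top of the instrument, on its side nearer the robot; origin centre of its underside. Leave alone.
- driver: Screwdriver, 170 long, lying loose on the bench; origin at the centre of its underside. Leave alone.

How it is judged:
By the outcome, as a careful person would: the job done as asked, in the order asked, and still so for the second after the job is handed in, with the robot touching nothing.
It also fails if it takes over 67 s, if anything falls off the work surface, if the arm or the gripper's body presses on something with over 40 N, if the wrist force passes 120 N, or if a joint passes its speed limit or range.

ROBOT

A 6-joint arm with a two-finger parallel gripper is mounted at the origin on the work surface. World frame = base frame: x ahead of the robot, y to its left, z up, the work surface at z = 0. Lengths are in m, angles in rad, forces in N, time in s.
With the tool pointing down it reaches from about 0.35 to 0.975 m from the base axis. Payload 4.9 kg.
Tool frame: the origin (TCP) lies between the finger pads; the fingertips stand 25 mm ahead of it and the grasp point (between the pads) lies 6 mm ahead of it; z points along the fingers, y is the line along which they close (so a half turn about z gives the same grasp; the last joint's range is limited). The gripper opens to 85 mm and grips with 20 to 120 N. Pads are 22 mm wide; open, the fingers measure 114 mm over their backs; the gripper's body (76 mm by 85 mm) begins 54 mm behind the grasp point. The pads swing forward as they close: fully open they stand 13 mm farther back than shut.
Start: joints at [1.141, 0.053, 1.613, -0, 1.476, -0.119], TCP at [0.191, 0.595, 0.256] pointing down, gripper open.
Joint ranges: [-3.01, 3.01], [-1.01, 2.22], [0.06, 2.58], [-1.02, 4.17], [0.09, 2.62], [-3.14, 3.14]. Speed limits (rad/s): [2.57, 2.57, 3.14, 3.14, 3.14, 3.14].

INTERFACE

Orientations are given as a unit quaternion [w, x, y, z].
In Python, from plant import manip gives the robot as it stands.
- The arm moves only by the shell command python3 -m inch 'ROWS'. ROWS is JSON, a list of rows, each a list of 3 entries, a list of its own where there are three numbers: the shift along the tool's x, y, z in m, then the turn, a rotation vector about the tool's x, y, z in rad, then the opening, from 0 (shut) to 1 (fully open). A call has 1 to 8 rows; each row shifts and turns the commanded pose from where the row before left it, along the tool's axes as they then stand; what a row does not reach is not made up. A row lasts 1/10 s, in which the tool goes at most 50 mm and 8.59 degrees, less where a joint would pass 70% of its speed; a pose out of reach is approached as far as the arm can. A call with a gripper value outside its range is refused whole. The fingers move at their own pace and stop on an object; the grip force is fixed at half the most. Time passes only in rows, so rows that do not move let the fingers close. It gives the time, the measured TCP pose, the force, the opening and the grip force at its end, in the units of the state.
- manip.state(): the state, without advancing time (a new reading comes with each control period).
- manip.grab_frame(name): name is "scene" or "top" or "wrist"; returns (picture, depth): 480x640x3 uint8, red, green, blue; 480x640 float32, m along the optical axis (not along the pixel's ray), 0 where there is no reading.
- manip.camera_params(name): a dict with "camera_matrix" (3x3 intrinsics, pixels), "rvec" (rotation vector, rad) and "tvec" (3), from world to camera coordinates, as OpenCV has them. Camera axes: x right, y down, z forward; pixel columns grow to the right and rows downward; lengths in m; the calibration is good to about 2 mm. A picture is of the moment at which its call begins: read the wrist's pose just before it. camera_params takes no time and is no camera call; for the wrist camera it gives the pose at the moment of the call.
- manip.job_done(): hands the job in; it is judged then, once.
Trained networks look in the newest picture that a camera, given by its name, has taken for a name from the list of things; names that differ only in an ending like _2 or _b are one class to them, and where a whole thing is asked for, a point or a joint stands for the part that bears it (a point fixed in the world has none). Each returns a list of dicts, best first, with "score" (0 to 1); they miss things now and then, are a little off and sometimes report something else, mostly with a low value. They report only what shows in the picture. A call takes as long as a camera call.
- manip.look_for(camera, label): "point" ([x, y, z] in m, in world coordinates, good to about 4 mm: the middle of the surface that is visible of it).
The state is a dict: "time": time; "joint_pos": joint angles; "joint_vel": joint speeds; "joint_efforts": joint torques, N m; "tool_pos": TCP position; "tool_rot": TCP orientation; "contact_force": force on the tool from outside, world axes, zero at the start; "ft_torque": the same for the moment, N m; "gripper_width": opening from 0.0 (shut) to 1.0 (fully open); "grasp_force": force on a finger pad.
Only numpy, scipy, OpenCV 4.12 (cv2) and the standard library are available. Lean on these libraries where they do the work, as an engineer would, in place of code of your own. Each camera call takes 0.05 s, during which the arm holds its last target. There are 200 camera calls.

## Working session

There is one attempt and no reset: what is moved stays moved. The work goes in short steps, Python scripts to look and compute and a shell command to move; the robot and the scene stay as the last step left them, time stands still between calls to the robot, and variables do not carry over. Pictures are saved under pics/ and viewed, at most 10 in all, crops included, and the job is handed in when it is done.

```bash
mkdir -p pics
cat > h.py <<'E'
import numpy as np,cv2
from plant import manip
from scipy.spatial.transform import Rotation as R
def snap(c,fn=None):
    p=manip.camera_params(c); im,d=manip.grab_frame(c)
    if fn: cv2.imwrite('pics/'+fn,im[:,:,::-1])
    return im,d,p
def cloud(d,p):
    K=np.array(p['camera_matrix']); Rm=cv2.Rodrigues(np.array(p['rvec'],float))[0]; t=np.array(p['tvec']).ravel()
    v,u=np.mgrid[:480,:640]; c=np.stack([(u-K[0,2])/K[0,0]*d,(v-K[1,2])/K[1,1]*d,d],-1)
    return (c-t)@Rm
E
python3 - <<'E'
from h import *
print({k:np.round(v,3).tolist() for k,v in manip.state().items()})
for c in ('scene','top'):
    im,d,p=snap(c,c+'0.png'); print(c,np.round(p['tvec'],3).ravel(),np.round(p['rvec'],3).ravel())
    np.savez('pics/'+c+'0.npz',P=cloud(d,p),d=d)
    for n in ['spectrometer','carriage_front','door_hinge','push_pad','bolt_nose','tip_box','beaker','reagent','tin','jar','driver']:
        print(n,[(np.round(r['point'],3).tolist(),round(r['score'],2)) for r in manip.look_for(c,n)[:2]])
E
```

```text
{'time': 0.0, 'joint_pos': [1.141, 0.053, 1.614, 0.0, 1.476, -0.119], 'joint_vel': [-0.001, -0.0, -0.001, 0.001, 0.001, 0.0], 'joint_efforts': [-0.0, -39.368, -37.017, -0.0, 0.007, 0.0], 'tool_pos': [0.191, 0.595, 0.255], 'tool_rot': [-0.0, 0.155, 0.988, -0.001], 'contact_force': [0.475, -0.107, -0.009], 'ft_torque': [0.002, 0.028, -0.021], 'grasp_force': 0.0, 'gripper_width': 1.001}
scene [-0.541  0.197  1.15 ] [ 2.77  -0.453  0.08 ]
spectrometer [([0.626, 0.147, 0.198], 0.68)]
carriage_front [([0.672, 0.024, 0.118], 0.67)]
door_hinge [([0.593, -0.084, 0.176], 0.77), ([0.562, 0.231, 0.255], 0.29)]
push_pad [([0.591, -0.088, 0.174], 0.94)]
bolt_nose []
tip_box [([0.544, -0.374, 0.004], 0.72)]
beaker [([0.749, -0.17, 0.042], 0.64), ([0.363, -0.341, 0.025], 0.49)]
reagent [([0.631, -0.354, 0.093], 0.57)]
tin [([0.698, -0.016, 0.023], 0.51)]
jar [([0.561, 0.23, 0.255], 0.92), ([0.695, -0.018, 0.026], 0.22)]
driver [([0.364, -0.338, 0.023], 0.88)]
top [-0.053  0.593  1.163] [ 2.204 -2.191  0.096]
spectrometer [([0.636, 0.188, 0.197], 0.89)]
carriage_front [([0.68, 0.017, 0.118], 0.75)]
door_hinge [([0.59, -0.08, 0.195], 0.93)]
push_pad [([0.592, -0.081, 0.191], 0.75)]
bolt_nose [([0.678, 0.017, 0.117], 0.45)]
tip_box []
beaker [([0.752, -0.18, 0.035], 0.76)]
reagent [([0.635, -0.338, 0.088], 0.84)]
tin [([0.539, -0.381, 0.006], 0.44)]
jar [([0.559, 0.237, 0.258], 0.75)]
driver [([0.369, -0.332, 0.021], 0.57)]
```

View pics/top0.png

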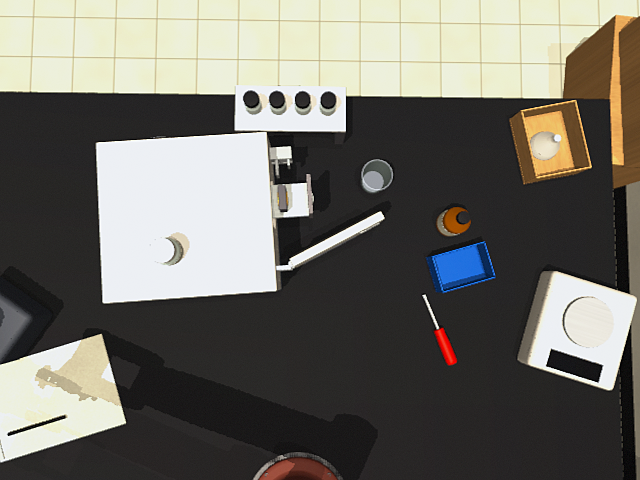

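View pics/scene0.png

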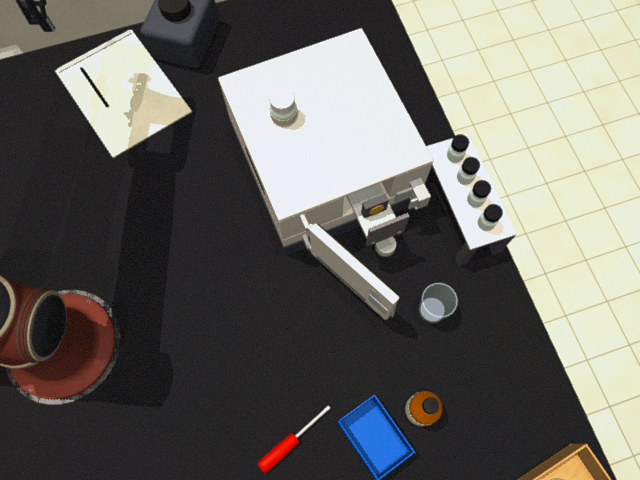

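Run:
```python
from h import *
P=np.concatenate([np.load(f'pics/{c}0.npz')['P'][np.load(f'pics/{c}0.npz')['d']>0] for c in('top','scene')])
# door top strip & instrument top & front plate top
z=P[:,2]
def rep(n,m):
    q=P[m]; 
    if len(q)<10: print(n,len(q));return
    q2=q[:,:2].astype(np.float32); print(n,len(q),cv2.minAreaRect(q2), q[:,2].mean().round(4))
x,y=P[:,0],P[:,1]
rep('door top',(abs(z-.195)<.004)&(x>.5)&(x<.68)&(y<.055)&(y>-.25))
rep('body top',(abs(z-.2)<.004)&(y>.085)&(y<.6)&(x<1))
rep('plate top',(abs(z-.185)<.004)&(x>.62)&(x<.8)&(y<.08)&(y>-.15))
```

```text
door top 2449 ((0.5899388194084167, -0.05910690873861313), (0.22815966606140137, 0.17984537780284882), 89.99298858642578) 0.195
body top 43215 ((0.6321895718574524, 0.2302936464548111), (0.31627196073532104, 0.31304728984832764), 4.329028606414795) 0.1998
plate top 451 ((0.6903710961341858, -0.020969167351722717), (0.26268693804740906, 0.07670637965202332), 53.078758239746094) 0.185
```

The top view shows the instrument's front at column 272, the door running from (290,262) to (383,215), the carriage plate at (308,197), the beaker at (377,176), and the tin under the carriage. The scene view agrees. Next I'll fit the geometry precisely.

Run:
```python
from h import *
for c in('top','scene'):
    f=np.load(f'pics/{c}0.npz'); P=f['P'][f['d']>0]; x,y,z=P.T
    print(c)
    B=P[(abs(z-.2)<.003)&(y>.05)&(y<.6)&(x>.44)&(x<.82)]
    # front edge
    xs=np.arange(.5,.76,.01); e=np.array([(a+.005,np.percentile(B[(B[:,0]>=a)&(B[:,0]<a+.01),1],.5)) for a in xs])
    k=np.polyfit(e[:,0],e[:,1],1);r=e[:,1]-np.polyval(k,e[:,0]);g=abs(r)<.003;k=np.polyfit(e[g,0],e[g,1],1);print('front edge slope,y at .63',k[0],np.polyval(k,.63))
    ys=np.arange(.1,.36,.01)
    for nm,q in(('near',.5),('far',99.5)):
        e=np.array([(a+.005,np.percentile(B[(B[:,1]>=a)&(B[:,1]<a+.01),0],q)) for a in ys]);k=np.polyfit(e[:,0],e[:,1],1);print(nm,k,np.polyval(k,.23))
    D=P[(abs(z-.195)<.003)&(x>.52)&(x<.68)&(y<.065)&(y>-.2)&~((x>.63)&(y>-.06)&(x-.63>-.3*(y+.06)))]
    vx,vy,x0,y0=cv2.fitLine(D[:,:2].astype(np.float32),cv2.DIST_HUBER,0,.001,.001).ravel()
    s=(D[:,0]-x0)*vx+(D[:,1]-y0)*vy; n=-(D[:,0]-x0)*vy+(D[:,1]-y0)*vx;g=abs(n)<.015
    print('door dir',vx,vy,'c',x0,y0,'s',np.percentile(s[g],[.5,99.5]),'n',np.percentile(n[g],[1,99]),'ends',[(x0+vx*a,y0+vy*a) for a in np.percentile(s[g],[.5,99.5])])
    F=P[(z>.11)&(z<.188)&(x>.62)&(x<.76)&(y<.06)&(y>-.05)]
    print('plate ymin by x',[(round(a,2),len(q),np.round(np.percentile(q,[2,50]),3).tolist()) for a in np.arange(.62,.76,.015) if len(q:=F[(F[:,0]>=a)&(F[:,0]<a+.015),1])>5])
```

```text
top
front edge slope,y at .63 0.040958199046609516 0.05485131903111405
near [-0.07575862  0.49283597] 0.47541148403759254
far [-0.07543167  0.80517248] 0.7878231988597132
door dir 0.44401658 -0.89601856 c 0.57751924 -0.04746208 s [-0.11244807  0.13367813] n [-0.01136691  0.00995627] ends [(np.float64(0.5275904297258006), np.float64(0.05329348117592898)), (np.float64(0.6368745426754125), np.float64(-0.16724016410608214))]
plate ymin by x [(np.float64(0.64), 168, [-0.028, 0.017]), (np.float64(0.65), 316, [-0.027, 0.019]), (np.float64(0.66), 291, [-0.025, 0.015]), (np.float64(0.68), 288, [-0.025, 0.017]), (np.float64(0.7), 252, [-0.023, 0.012]), (np.float64(0.71), 74, [-0.023, -0.002]), (np.float64(0.73), 43, [0.043, 0.048]), (np.float64(0.74), 48, [0.021, 0.047]), (np.float64(0.76), 11, [0.021, 0.046])]
scene
front edge slope,y at .63 0.024942742375661606 0.052979218500721556
near [-0.07391095  0.4929506 ] 0.4759510830547962
far [-0.07407536  0.80489822] 0.7878608904005994
door dir 0.45332772 -0.8913439 c 0.6004103 -0.094761044 s [-0.16986031  0.08388743] n [-0.01104391  0.0102452 ] ends [(np.float64(0.5234078954471955), np.float64(0.05664290772152139)), (np.float64(0.6384387776717997), np.float64(-0.16953358830160087))]
plate ymin by x [(np.float64(0.64), 247, [-0.032, 0.003]), (np.float64(0.65), 401, [-0.031, 0.02]), (np.float64(0.66), 323, [-0.03, 0.015]), (np.float64(0.68), 321, [-0.029, 0.013]), (np.float64(0.7), 269, [-0.028, 0.007]), (np.float64(0.71), 156, [-0.027, -0.021]), (np.float64(0.73), 163, [0.04, 0.056]), (np.float64(0.74), 186, [0.018, 0.056]), (np.float64(0.76), 69, [0.018, 0.057])]
```

```bash
cat > go.py <<'E'
import sys
from h import *
# tool delta to target x y z yaw(of tool x)
def rel(t,yaw):
    s=manip.state();w,x,y,z=s['tool_rot'];M=R.from_quat([x,y,z,w]).as_matrix()
    d=M.T@(np.array(t)-s['tool_pos']); cur=np.arctan2(M[1,0],M[0,0]); a=(yaw-cur+np.pi)%(2*np.pi)-np.pi
    T=R.from_euler('z',yaw).as_matrix()@np.diag([1,-1,-1]); rv=R.from_matrix(M.T@T).as_rotvec()
    print('t',round(s['time'],2),'pos',np.round(s['tool_pos'],4),'tilt',np.round(M[:,2],3),'yaw',round(cur,3),'shift',np.round(d,4),'turn',np.round(rv,3),'F',np.round(s['contact_force'],2))
if __name__=='__main__':
    a=list(map(float,sys.argv[1:])); rel(a[:3],a[3])
E
I="python3 -m inch"
$I '[[[0,0,-0.03],[0,0,0],0],[[0,0,-0.03],[0,0,0],0],[[0,0,-0.03],[0,0,0],0]]'
$I '[[[-0.0285,-0.0212,0],[0,0,0],0],[[-0.0285,-0.0212,0],[0,0,0],0],[[-0.0285,-0.0212,0],[0,0,0],0],[[-0.0285,-0.0212,0],[0,0,0],0],[[-0.0285,-0.0212,0],[0,0,0],0],[[-0.0285,-0.0212,0],[0,0,0],0],[[-0.0285,-0.0212,0],[0,0,0],0],[[-0.0285,-0.0212,0],[0,0,0],0]]'
$I '[[[-0.0285,-0.0212,0],[0,0,0],0],[[-0.0285,-0.0212,0],[0,0,0],0],[[-0.0285,-0.0212,0],[0,0,0],0],[[-0.0285,-0.0212,0],[0,0,0],0],[[-0.0285,-0.0212,0],[0,0,0],0],[[-0.0285,-0.0212,0],[0,0,0],0],[[-0.0285,-0.0212,0],[0,0,0],0],[[-0.0285,-0.0212,0],[0,0,0],0]]'
$I '[[[-0.0285,-0.0212,0],[0,0,0],0],[[-0.0285,-0.0212,0],[0,0,0],0],[[-0.0285,-0.0212,0],[0,0,0],0],[[-0.0285,-0.0212,0],[0,0,0],0],[[-0.0285,-0.0212,0],[0,0,0],0],[[-0.0285,-0.0212,0],[0,0,0],0],[[-0.0285,-0.0212,0],[0,0,0],0],[[-0.0285,-0.0212,0],[0,0,0],0]]'
$I '[[[0,0,0],[0,0,0.148],0],[[0,0,0],[0,0,0.148],0],[[0,0,0],[0,0,0.148],0],[[0,0,0],[0,0,0.148],0],[[0,0,0],[0,0,0.148],0],[[0,0,0],[0,0,0.148],0],[[0,0,0],[0,0,0.148],0],[[0,0,0],[0,0,0.148],0]]'
python3 go.py .687 -.10 .18 1.646
python3 - <<'E'
from h import *
im,d,p=snap('wrist','w1.png')
E
```

```text
time: 1.5
tool_pos: [0.1911, 0.5948, 0.3471]
tool_rot: [-0.0, 0.155, 0.988, -0.0]
contact_force: [0.3, 0.6, 0.4]
gripper_width: 0.514
grasp_force: 0.0
time: 2.3
tool_pos: [0.3569, 0.3626, 0.3465]
tool_rot: [0.0, 0.155, 0.988, 0.0]
contact_force: [-0.0, -0.0, 0.2]
gripper_width: -0.0
grasp_force: 0.0
time: 3.1
tool_pos: [0.5222, 0.1313, 0.3465]
tool_rot: [0.0, 0.155, 0.988, 0.0]
contact_force: [0.5, 0.9, -0.5]
gripper_width: -0.0
grasp_force: 0.0
time: 3.9
tool_pos: [0.6875, -0.0999, 0.3462]
tool_rot: [0.0, 0.155, 0.988, 0.0]
contact_force: [-0.3, -0.2, 0.7]
gripper_width: 0.001
grasp_force: 0.0
time: 4.7
tool_pos: [0.6868, -0.0986, 0.3462]
tool_rot: [-0.0, 0.682, 0.731, -0.0]
contact_force: [0.2, 0.6, -0.1]
gripper_width: 0.001
grasp_force: 0.0
t 4.7 pos [ 0.6868 -0.0986  0.3462] tilt [-0.  0. -1.] yaw 1.641 shift [-0.0014  0.0002  0.1662] turn [-0.    -0.    -0.005] F [ 0.23  0.55 -0.1 ]
```

View pics/w1.png

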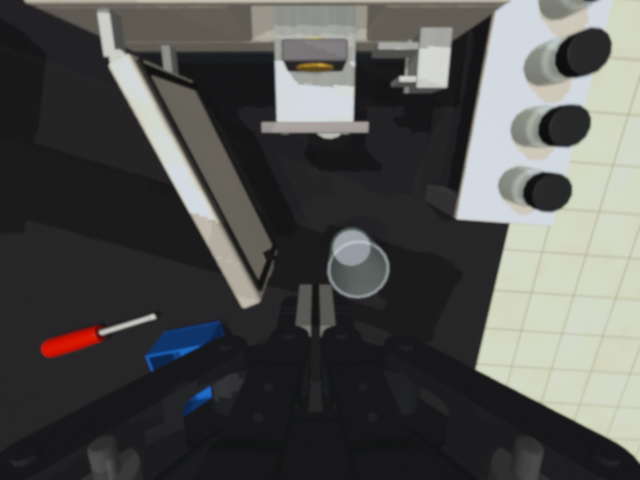

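The wrist view shows the plate front at row 128, columns 262–368 (centre ~315), directly ahead of the closed fingertips at (316,290). The door runs from (120,60) to (252,300), the catch is at (430,55), and the beaker is clear. I'll measure from this depth.

Run:
```python
from h import *
im,d,p=snap('wrist'); P=cloud(d,p); np.savez('pics/w1.npz',P=P,d=d)
print('fingertips',np.round(P[288:296:3,308],4).tolist(),np.round(P[290,326],4))
c,s=np.cos(1.646),np.sin(1.646)
Q=P[d>0]; x,y,z=Q.T
a=x*c+y*s; b=-x*s+y*c   # instrument-frame axes (unshifted)
m=(abs(z-.185)<.003)&(x>.63)&(x<.74)&(y<.06)&(y>-.05)
print('plate a',np.percentile(a[m],[1,5,50,95,99]),'b',np.percentile(b[m],[1,50,99]),m.sum())
m=(z<.195)&(z>.12)&(x>.7)&(x<.82)&(y>-.02)&(y<.08)
print('catch a',np.percentile(a[m],[1,50,99]),'b',np.percentile(b[m],[1,99]),'z',np.percentile(z[m],[1,99]),m.sum())
m=(abs(z-.2)<.004)&(y>.03); print('body front a',np.percentile(a[m],[.5,2,5]),m.sum())
D=Q[(abs(z-.195)<.003)&(x>.5)&(x<.655)&(y<.03)&(y>-.22)]
vx,vy,x0,y0=cv2.fitLine(D[:,:2].astype(np.float32),cv2.DIST_HUBER,0,.001,.001).ravel()
S=(D[:,0]-x0)*vx+(D[:,1]-y0)*vy;n=-(D[:,0]-x0)*vy+(D[:,1]-y0)*vx;S=S[abs(n)<.012]
print('door',vx,vy,[(x0+vx*q,y0+vy*q) for q in np.percentile(S,[.5,99.5])],np.percentile(n,[2,98]))
for l in('carriage_front','push_pad','door_hinge','bolt_nose'):
    print(l,[(np.round(r['point'],3).tolist(),round(r['score'],2)) for r in manip.look_for('wrist',l)[:2]])
```

```text
fingertips [[0.6828, -0.0877, 0.3287], [0.6829, -0.0876, 0.3317], [0.683, -0.0881, 0.3336]] [ 0.6901 -0.0872  0.3306]
plate a [-0.07758594 -0.07721895 -0.07334291  0.00305721  0.00374158] b [-0.73988304 -0.6799416  -0.63822812] 1289
catch a [-0.07171265  0.00276927  0.01299503] b [-0.80128726 -0.70157316] z [0.12126879 0.19418628] 6164
body front a [0.0024302  0.00262767 0.00275587] 2312
door 0.47111458 -0.88207203 [(np.float64(0.5442904733087299), np.float64(0.011675259861380446)), (np.float64(0.6388321739639495), np.float64(-0.16533601134686188))] [-0.00872639  0.00790706]
carriage_front [([0.675, 0.025, 0.116], 0.77)]
push_pad [([0.588, -0.061, 0.188], 0.82)]
door_hinge [([0.588, -0.065, 0.187], 0.72)]
bolt_nose [([0.645, -0.159, 0.131], 0.49)]
```

```bash
I="python3 -m inch"
$I '[[[0,0,0.028],[0,0,0],0],[[0,0,0.028],[0,0,0],0],[[0,0,0.028],[0,0,0],0],[[0,0,0.028],[0,0,0],0],[[0,0,0.028],[0,0,0],0],[[0,0,0.026],[0,0,0],0],[[0,0,0],[0,0,0],0]]'
$I '[[[0.012,0,0],[0,0,0],0],[[0.012,0,0],[0,0,0],0],[[0.012,0,0],[0,0,0],0],[[0.01,0,0],[0,0,0],0],[[0.006,0,0],[0,0,0],0],[[0.003,0,0],[0,0,0],0]]'
$I '[[[0.002,0,0],[0,0,0],0],[[0.002,0,0],[0,0,0],0],[[0.002,0,0],[0,0,0],0],[[0.002,0,0],[0,0,0],0],[[0.002,0,0],[0,0,0],0],[[0.002,0,0],[0,0,0],0]]'
python3 go.py .687 -.10 .18 1.646
```

```text
time: 5.7
tool_pos: [0.684, -0.0979, 0.1747]
tool_rot: [-0.004, 0.679, 0.734, -0.002]
contact_force: [0.6, 0.1, -0.8]
gripper_width: 0.001
grasp_force: 0.0
time: 6.3
tool_pos: [0.6827, -0.0427, 0.1808]
tool_rot: [0.0, 0.679, 0.734, 0.0]
contact_force: [0.5, -0.9, -0.6]
gripper_width: -0.003
grasp_force: 0.0
time: 6.9
tool_pos: [0.6817, -0.0322, 0.1802]
tool_rot: [0.0, 0.68, 0.733, -0.0]
contact_force: [0.5, -2.4, -0.4]
gripper_width: 0.001
grasp_force: 1.3
t 6.9 pos [ 0.6817 -0.0322  0.1802] tilt [-0.    -0.001 -1.   ] yaw 1.646 shift [-0.068   0.0002  0.0003] turn [-0.     0.001  0.   ] F [ 0.55 -2.4  -0.37]
```

```bash
I="python3 -m inch"
$I '[[[0.0035,0,0],[0,0,0],0],[[0.0035,0,0],[0,0,0],0],[[0.0035,0,0],[0,0,0],0],[[0.0035,0,0],[0,0,0],0],[[0.0035,0,0],[0,0,0],0],[[0.0035,0,0],[0,0,0],0],[[0.0035,0,0],[0,0,0],0],[[0.0035,0,0],[0,0,0],0]]'
$I '[[[0.0035,0,0],[0,0,0],0],[[0.0035,0,0],[0,0,0],0],[[0.0035,0,0],[0,0,0],0],[[0.0035,0,0],[0,0,0],0],[[0.0035,0,0],[0,0,0],0],[[0.0035,0,0],[0,0,0],0],[[0.0035,0,0],[0,0,0],0],[[0.0035,0,0],[0,0,0],0]]'
$I '[[[0.002,0,0],[0,0,0],0],[[0.002,0,0],[0,0,0],0],[[0.002,0,0],[0,0,0],0],[[0.0015,0,0],[0,0,0],0],[[0.001,0,0],[0,0,0],0]]'
python3 go.py .687 -.10 .18 1.646
```

```text
time: 7.7
tool_pos: [0.6795, -0.0035, 0.1802]
tool_rot: [-0.0, 0.68, 0.733, -0.0]
contact_force: [0.2, -3.3, -1.5]
gripper_width: 0.001
grasp_force: 1.4
time: 8.5
tool_pos: [0.6774, 0.0244, 0.1802]
tool_rot: [-0.0, 0.68, 0.733, -0.0]
contact_force: [1.6, -2.6, -2.8]
gripper_width: -0.0
grasp_force: 1.4
time: 9.0
tool_pos: [0.6767, 0.0327, 0.1803]
tool_rot: [-0.0, 0.68, 0.733, -0.0]
contact_force: [0.4, -2.4, -1.4]
gripper_width: -0.0
grasp_force: 1.3
t 9.0 pos [0.6767 0.0327 0.1803] tilt [-0.  0. -1.] yaw 1.647 shift [-0.1331  0.0002  0.0003] turn [-0.    -0.     0.001] F [ 0.39 -2.4  -1.42]
```

```bash
I="python3 -m inch"
$I '[[[0.001,0,0],[0,0,0],0],[[0.001,0,0],[0,0,0],0],[[0.0005,0,0],[0,0,0],0]]' | grep -E 'pos|force'
$I '[[[0.0005,0,0],[0,0,0],0],[[0.0005,0,0],[0,0,0],0]]'| grep -E 'pos|cont'
$I '[[[0.0005,0,0],[0,0,0],0],[[0.0005,0,0],[0,0,0],0]]'| grep -E 'pos|cont'
```

```text
tool_pos: [0.6765, 0.0351, 0.1803]
contact_force: [0.6, -0.9, -2.6]
grasp_force: 1.3
tool_pos: [0.6765, 0.0361, 0.1803]
contact_force: [-0.4, -2.5, -2.4]
tool_pos: [0.6764, 0.0368, 0.1803]
contact_force: [0.2, -4.6, -2.2]
```

```bash
I="python3 -m inch"
$I '[[[0.0005,0,0],[0,0,0],0]]'| grep -E 'pos|cont'
$I '[[[0.0005,0,0],[0,0,0],0]]'| grep -E 'pos|cont'
```

```text
tool_pos: [0.6764, 0.0368, 0.1803]
contact_force: [0.2, -5.8, -1.8]
tool_pos: [0.6764, 0.0368, 0.1803]
contact_force: [-0.2, -7.7, -2.6]
```

```bash
I="python3 -m inch"
$I '[[[-0.004,0,0],[0,0,0],0],[[-0.02,0,0],[0,0,0],0],[[-0.03,0,0],[0,0,0],0],[[-0.03,0,0],[0,0,0],0],[[0,0,-0.04],[0,0,0],0],[[0,0,-0.04],[0,0,0],0],[[0,0,-0.03],[0,0,0],0]]'|grep -E 'pos|cont'
python3 - <<'E'
from h import *
im,d,p=snap('wrist','w2.png'); P=cloud(d,p)
Q=P[d>0]; x,y,z=Q.T; c,s=np.cos(1.646),np.sin(1.646); a=x*c+y*s
m=(abs(z-.185)<.003)&(x>.64)&(x<.73)&(y>.02)&(y<.07); print('plate a',np.percentile(a[m],[1,50,99]) if m.sum() else m.sum())
m=(abs(z-.2)<.004)&(y>.03); print('body front a',np.percentile(a[m],[.5,2,5]))
E
python3 go.py .53 -.18 .29 .478
```

```text
tool_pos: [0.6833, -0.047, 0.2938]
contact_force: [0.4, -1.2, 0.6]
plate a [-0.00303064  0.00059885  0.00402925]
body front a [0.00315333 0.00360141 0.00459865]
t 10.65 pos [ 0.6853 -0.0472  0.3005] tilt [ 0.012 -0.001 -1.   ] yaw 1.646 shift [-0.1207 -0.1649  0.0087] turn [ 0.012 -0.005  1.168] F [0.9  0.2  4.44]
```

View pics/w2.png

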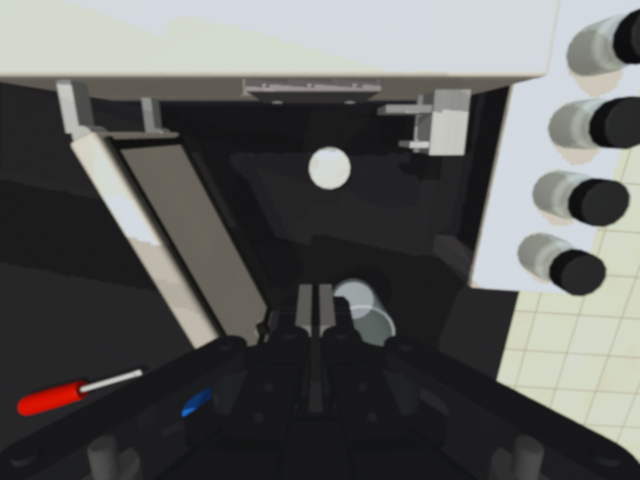

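The plate is now tucked at the front face (row 90), and I felt the hard stop. The tin at (330,168) and beaker haven't moved. Next, the door's outer side.

```bash
I="python3 -m inch"
$I '[[[-0.02,-0.0275,0],[0,0,0],0],[[-0.02,-0.0275,0],[0,0,0],0],[[-0.02,-0.0275,0],[0,0,0],0],[[-0.02,-0.0275,0],[0,0,0],0],[[-0.02,-0.0275,0],[0,0,0],0],[[-0.02,-0.0275,0],[0,0,0],0]]'|grep -E 'pos|cont'
$I '[[[0,0,0],[0,0,0.146],0],[[0,0,0],[0,0,0.146],0],[[0,0,0],[0,0,0.146],0],[[0,0,0],[0,0,0.146],0],[[0,0,0],[0,0,0.146],0],[[0,0,0],[0,0,0.146],0],[[0,0,0],[0,0,0.146],0],[[0,0,0],[0,0,0.146],0]]'|grep -E 'pos|cont'
$I '[[[0,0,0],[0,0,0],0]]'|grep -E 'pos|cont'
python3 go.py .565 -.161 .175 .478
python3 - <<'E'
from h import *
im,d,p=snap('wrist','w3.png'); P=cloud(d,p); Q=P[d>0];x,y,z=Q.T
D=Q[(abs(z-.195)<.003)&(x>.5)&(x<.655)&(y<.02)&(y>-.22)]
vx,vy,x0,y0=cv2.fitLine(D[:,:2].astype(np.float32),cv2.DIST_HUBER,0,.001,.001).ravel()
S=(D[:,0]-x0)*vx+(D[:,1]-y0)*vy
print('door',vx,vy,[(x0+vx*q,y0+vy*q) for q in np.percentile(S,[.5,99.5])],len(D))
print([(np.round(r['point'],3).tolist(),round(r['score'],2)) for r in manip.look_for('wrist','push_pad')[:2]])
E
```

```text
tool_pos: [0.5262, -0.1791, 0.2907]
contact_force: [-0.5, -0.9, -1.2]
tool_pos: [0.5273, -0.1785, 0.2907]
contact_force: [-0.4, 0.3, -0.7]
tool_pos: [0.5273, -0.1784, 0.2906]
contact_force: [0.3, -0.1, -0.4]
t 12.15 pos [ 0.5273 -0.1784  0.2906] tilt [ 0.001  0.    -1.   ] yaw 0.479 shift [0.0414 0.0019 0.1157] turn [ 0.    -0.001  0.001] F [ 0.35 -0.12 -0.44]
door 0.4707403 -0.8822718 [(np.float64(0.5432779621733114), np.float64(0.010189141714448138)), (np.float64(0.6376960524188494), np.float64(-0.16677132449026455))] 12830
[([0.587, -0.077, 0.193], 0.65)]
```

View pics/w3.png

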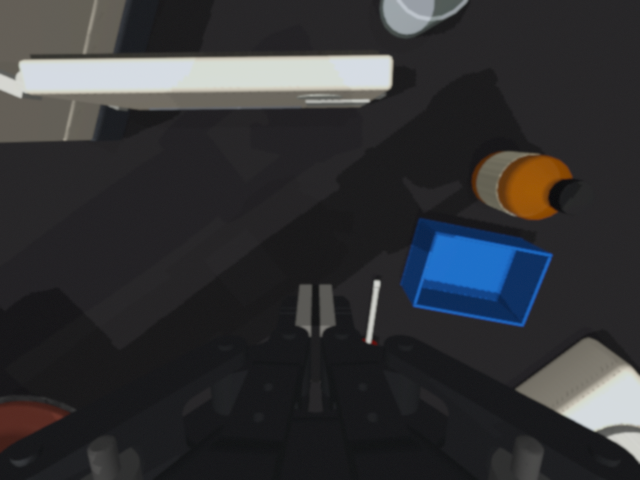

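The door is edge-on at rows 55–105 and square to the tool. The pad's slit is at columns 300–370 (centre ~337), about in line with the fingers at 316. The door top and pad line are in perspective, consistent with my numbers. Descend and make contact.

```bash
I="python3 -m inch"
$I '[[[0,0.002,0.029],[0,0,-0.011],0],[[0,0,0.029],[0,0,0],0],[[0,0,0.029],[0,0,0],0],[[0,0,0.0285],[0,0,0],0],[[0.015,0,0],[0,0,0],0],[[0.02,0,0],[0,0,0],0],[[0.015,0,0],[0,0,0],0],[[0.015,0,0],[0,0,0],0]]'|grep -E 'pos|cont'
$I '[[[0.008,0,0],[0,0,0],0],[[0.003,0,0],[0,0,0],0],[[0,0,0],[0,0,0],0]]'|grep -E 'pos|cont'
$I '[[[0.003,0,0],[0,0,0],0],[[0.003,0,0],[0,0,0],0],[[0.003,0,0],[0,0,0],0]]'|grep -E 'pos|cont'
python3 go.py .6009 -.1423 .175 .49
```

```text
tool_pos: [0.5877, -0.1486, 0.1766]
contact_force: [-0.3, -0.6, 0.2]
tool_pos: [0.5956, -0.1437, 0.175]
contact_force: [0.1, -0.1, -0.3]
tool_pos: [0.6031, -0.14, 0.1748]
contact_force: [-0.2, -1.0, 0.6]
t 13.65 pos [ 0.6031 -0.14    0.1748] tilt [-0. -0. -1.] yaw 0.489 shift [-0.003   0.001  -0.0002] turn [ 0.     0.001 -0.001] F [-0.18 -0.96  0.55]
```

```bash
I="python3 -m inch"
$I '[[[0.0083,0.0008,0],[0,0,-0.05],0],[[0.0083,0.0008,0],[0,0,-0.05],0],[[0.0083,0.0008,0],[0,0,-0.05],0],[[0.0083,0.0008,0],[0,0,-0.05],0],[[0.0083,0.0008,0],[0,0,-0.05],0],[[0.0083,0.0008,0],[0,0,-0.05],0],[[0.0083,0.0008,0],[0,0,-0.05],0],[[0.0083,0.0008,0],[0,0,-0.05],0]]'|grep -E 'pos|cont'
python3 - <<'E'
from h import *
s=manip.state();h=np.array([.5417,.0132]);w,x,y,z=s['tool_rot'];M=R.from_quat([x,y,z,w]).as_matrix()
print('in tool frame rel hinge',M[:2,:2].T@(s['tool_pos'][:2]-h),'th from yaw',1.646-np.arctan2(M[1,0],M[0,0]))
im,d,p=snap('wrist','w4.png'); P=cloud(d,p); Q=P[d>0];x,y,z=Q.T
D=Q[(abs(z-.195)<.003)&(x>.5)&(x<.8)&(y<.03)&(y>-.22)]
vx,vy,x0,y0=cv2.fitLine(D[:,:2].astype(np.float32),cv2.DIST_HUBER,0,.001,.001).ravel()
S=(D[:,0]-x0)*vx+(D[:,1]-y0)*vy
print('door th',.075-np.arctan2(vy,vx),[(x0+vx*q,y0+vy*q) for q in np.percentile(S,[.5,99.5])])
E
```

```text
tool_pos: [0.6591, -0.104, 0.1746]
contact_force: [-1.3, -0.4, -0.3]
in tool frame rel hinge [-0.01740032  0.1649434 ] th from yaw 0.754405524160265
door th 0.728051 [(np.float64(0.5983525108636586), np.float64(-0.028060860140434137)), (np.float64(0.70474782612397), np.float64(-0.10945644660836712))]
```

View pics/w4.png

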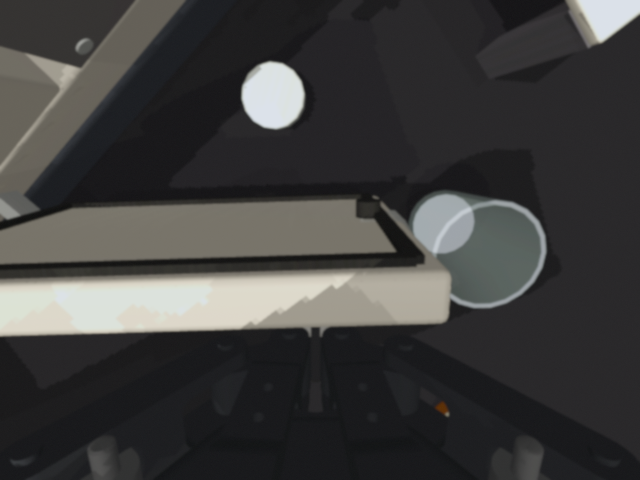

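The door turns with the finger on the pad (contact at column 316, free edge at column 448). The beaker stays outside the door's sweep. Continue.

```bash
I="python3 -m inch"
$I '[[[0.0082,0.0008,0],[0,0,-0.05],0],[[0.0082,0.0008,0],[0,0,-0.05],0],[[0.0082,0.0008,0],[0,0,-0.05],0],[[0.0082,0.0008,0],[0,0,-0.05],0],[[0.0082,0.0008,0],[0,0,-0.05],0],[[0.0082,0.0008,0],[0,0,-0.05],0],[[0.0082,0.0008,0],[0,0,-0.05],0],[[0.0082,0.0008,0],[0,0,-0.05],0]]'|grep -E 'pos|cont'
$I '[[[0.0082,0.0008,0],[0,0,-0.05],0],[[0.0066,0.0007,0],[0,0,-0.04],0],[[0.0049,0.0005,0],[0,0,-0.03],0],[[0.0033,0.0004,0],[0,0,-0.02],0],[[0,0,0],[0,0,0],0]]'|grep -E 'pos|cont'
python3 - <<'E'
from h import *
s=manip.state();h=np.array([.5417,.0132]);w,x,y,z=s['tool_rot'];M=R.from_quat([x,y,z,w]).as_matrix()
print('in tool frame rel hinge',M[:2,:2].T@(s['tool_pos'][:2]-h),'th from yaw',1.646-np.arctan2(M[1,0],M[0,0]))
im,d,p=snap('wrist'); P=cloud(d,p); Q=P[d>0];x,y,z=Q.T
D=Q[(abs(z-.195)<.003)&(x>.55)&(x<.748)&(y<.05)&(y>-.22)]
vx,vy,x0,y0=cv2.fitLine(D[:,:2].astype(np.float32),cv2.DIST_HUBER,0,.001,.001).ravel()
S=(D[:,0]-x0)*vx+(D[:,1]-y0)*vy
print('door th',.075-np.arctan2(vy,vx),[(x0+vx*q,y0+vy*q) for q in np.percentile(S,[.5,99.5])])
E
```

```text
tool_pos: [0.6961, -0.0502, 0.1747]
contact_force: [-0.9, -0.1, 0.2]
tool_pos: [0.7039, -0.0279, 0.1748]
contact_force: [-0.3, -0.3, 0.8]
in tool frame rel hinge [-0.01793106  0.1663194 ] th from yaw 0.21607701648336164
door th 0.18248908 [(np.float64(0.6126964311424402), np.float64(0.005861608573143698)), (np.float64(0.7445696341050031), np.float64(-0.008368166292318523))]
```

```bash
I="python3 -m inch"
$I '[[[0.0015,0.0001,0],[0,0,-0.009],0],[[0.0015,0.0001,0],[0,0,-0.009],0],[[0.0015,0.0001,0],[0,0,-0.009],0],[[0.0015,0.0001,0],[0,0,-0.009],0]]'|grep -E 'pos|cont'
$I '[[[0.001,0.0001,0],[0,0,-0.006],0],[[0.001,0.0001,0],[0,0,-0.006],0]]'|grep -E 'pos|cont'
$I '[[[0.001,0.0001,0],[0,0,-0.006],0],[[0.001,0.0001,0],[0,0,-0.006],0]]'|grep -E 'pos|cont'
$I '[[[0.001,0.0001,0],[0,0,-0.006],0],[[0.001,0.0001,0],[0,0,-0.006],0]]'|grep -E 'pos|cont'
```

```text
tool_pos: [0.7051, -0.0224, 0.1749]
contact_force: [0.1, -1.0, -0.1]
tool_pos: [0.7055, -0.0203, 0.1749]
contact_force: [0.8, -0.3, -0.7]
tool_pos: [0.7058, -0.0184, 0.1748]
contact_force: [0.8, -0.4, -0.1]
tool_pos: [0.7061, -0.0164, 0.1749]
contact_force: [-0.6, -1.2, 0.5]
```

```bash
I="python3 -m inch"
$I '[[[0.001,0.0001,0],[0,0,-0.006],0],[[0.001,0.0001,0],[0,0,-0.006],0]]'|grep -E 'pos|cont'
$I '[[[0.001,0.0001,0],[0,0,-0.006],0]]'|grep -E 'pos|cont'
$I '[[[0.001,0.0001,0],[0,0,-0.006],0]]'|grep -E 'pos|cont'
$I '[[[0.001,0.0001,0],[0,0,-0.006],0]]'|grep -E 'pos|cont'
```

```text
tool_pos: [0.7065, -0.0144, 0.1748]
contact_force: [0.2, -0.4, 0.0]
tool_pos: [0.7066, -0.0134, 0.1748]
contact_force: [0.3, 0.2, 0.4]
tool_pos: [0.7067, -0.0124, 0.1748]
contact_force: [0.4, -0.7, -0.6]
tool_pos: [0.7069, -0.0114, 0.1748]
contact_force: [-0.3, -1.8, -0.0]
```

```bash
I="python3 -m inch"
$I '[[[0.001,0.0001,0],[0,0,-0.006],0]]'|grep -E 'pos|cont'
$I '[[[0.001,0.0001,0],[0,0,-0.006],0]]'|grep -E 'pos|cont'
$I '[[[0.001,0.0001,0],[0,0,-0.006],0]]'|grep -E 'pos|cont'
$I '[[[0.001,0.0001,0],[0,0,-0.006],0]]'|grep -E 'pos|cont'
```

```text
tool_pos: [0.707, -0.0105, 0.1748]
contact_force: [-1.1, -3.0, 0.0]
tool_pos: [0.7071, -0.01, 0.1748]
contact_force: [-1.1, -5.1, 0.2]
tool_pos: [0.7073, -0.0095, 0.1749]
contact_force: [0.0, -5.2, 0.4]
tool_pos: [0.7074, -0.0086, 0.1748]
contact_force: [-0.6, -5.2, -0.0]
```

```bash
I="python3 -m inch"
$I '[[[0.001,0.0001,0],[0,0,-0.005],0]]'|grep -E 'pos|cont'
$I '[[[0.001,0.0001,0],[0,0,-0.005],0]]'|grep -E 'pos|cont'
$I '[[[0.001,0.0001,0],[0,0,-0.005],0]]'|grep -E 'pos|cont'
```

```text
tool_pos: [0.7075, -0.0078, 0.1749]
contact_force: [-1.0, -5.8, -0.1]
tool_pos: [0.7076, -0.0069, 0.1749]
contact_force: [-0.8, -5.7, 0.7]
tool_pos: [0.7077, -0.006, 0.1748]
contact_force: [-0.4, -6.0, 0.3]
```

```bash
I="python3 -m inch"
$I '[[[0.001,0.0001,0],[0,0,-0.005],0]]'|grep -E 'pos|cont'
$I '[[[0.001,0.0001,0],[0,0,-0.005],0]]'|grep -E 'pos|cont'
$I '[[[0.0008,0.0001,0],[0,0,-0.005],0]]'|grep -E 'pos|cont'
```

```text
tool_pos: [0.7078, -0.0051, 0.1749]
contact_force: [-1.0, -7.5, -0.1]
tool_pos: [0.7079, -0.0042, 0.1748]
contact_force: [0.4, -7.4, 0.4]
tool_pos: [0.7079, -0.0036, 0.1749]
contact_force: [-0.6, -6.8, 1.1]
```

```bash
I="python3 -m inch"
$I '[[[0.0008,0.0001,0],[0,0,-0.005],0]]'|grep -E 'pos|cont'
$I '[[[0.0008,0.0001,0],[0,0,-0.005],0]]'|grep -E 'pos|cont'
$I '[[[0.0008,0.0001,0],[0,0,-0.005],0]]'|grep -E 'pos|cont'
```

```text
tool_pos: [0.708, -0.0029, 0.1748]
contact_force: [-0.4, -7.8, 0.3]
tool_pos: [0.7081, -0.0022, 0.1749]
contact_force: [-1.3, -7.5, 0.8]
tool_pos: [0.7082, -0.0015, 0.1749]
contact_force: [-1.4, -8.1, 0.8]
```

```bash
I="python3 -m inch"
$I '[[[0.0006,0,0],[0,0,-0.004],0]]'|grep -E 'pos|cont'
$I '[[[0.0006,0,0],[0,0,-0.004],0]]'|grep -E 'pos|cont'
```

```text
tool_pos: [0.7082, -0.001, 0.1749]
contact_force: [-0.1, -8.3, 0.5]
tool_pos: [0.7083, -0.0004, 0.1749]
contact_force: [-0.4, -9.3, 0.3]
```

```bash
I="python3 -m inch"
$I '[[[0.0005,0,0],[0,0,-0.003],0]]'|grep -E 'pos|cont'
$I '[[[0.0005,0,0],[0,0,-0.003],0]]'|grep -E 'pos|cont'
```

```text
tool_pos: [0.7083, 0.0014, 0.1748]
contact_force: [0.2, -4.0, -0.7]
tool_pos: [0.7083, 0.0022, 0.1748]
contact_force: [0.8, -5.4, 0.3]
```

```bash
I="python3 -m inch"
$I '[[[0.0004,0,0],[0,0,-0.002],0]]'|grep -E 'pos|cont'
$I '[[[0.0004,0,0],[0,0,-0.002],0]]'|grep -E 'pos|cont'
```

```text
tool_pos: [0.7083, 0.0025, 0.1748]
contact_force: [0.7, -6.5, 0.3]
tool_pos: [0.7083, 0.0028, 0.1749]
contact_force: [1.1, -7.1, 0.3]
```

```bash
I="python3 -m inch"
$I '[[[0.0004,0,0],[0,0,-0.002],0]]'|grep -E 'pos|cont'
$I '[[[0.0004,0,0],[0,0,-0.002],0]]'|grep -E 'pos|cont'
```

```text
tool_pos: [0.7083, 0.0032, 0.1749]
contact_force: [2.0, -7.1, 0.3]
tool_pos: [0.7084, 0.0035, 0.1749]
contact_force: [1.3, -6.8, 0.4]
```

```bash
I="python3 -m inch"
$I '[[[0.0003,0,0],[0,0,-0.001],0]]'|grep -E 'pos|cont'
```

```text
tool_pos: [0.7084, 0.0037, 0.1748]
contact_force: [1.2, -6.4, -1.3]
```

```bash
I="python3 -m inch"
$I '[[[0.0004,0,0],[0,0,-0.002],0]]'|grep -E 'pos|cont'
$I '[[[0.0003,0,0],[0,0,-0.002],0]]'|grep -E 'pos|cont'
```

```text
tool_pos: [0.7084, 0.0039, 0.1749]
contact_force: [0.8, -7.5, 0.1]
tool_pos: [0.7084, 0.0041, 0.1749]
contact_force: [1.8, -7.3, -0.1]
```

```bash
I="python3 -m inch"
$I '[[[0.0003,0,0],[0,0,-0.001],0]]'|grep -E 'pos|cont'
```

```text
tool_pos: [0.7084, 0.0044, 0.1749]
contact_force: [0.3, -5.8, 0.8]
```

```bash
I="python3 -m inch"
$I '[[[0,0,0],[0,0,0],0]]'|grep -E 'pos|cont'
$I '[[[0,0,0],[0,0,0],0]]'|grep -E 'pos|cont'
$I '[[[0.0003,0,0],[0,0,-0.001],0]]'|grep -E 'pos|cont'
$I '[[[0,0,0],[0,0,0],0]]'|grep -E 'pos|cont'
```

```text
tool_pos: [0.7084, 0.0047, 0.175]
contact_force: [0.9, -6.5, 0.1]
tool_pos: [0.7084, 0.0047, 0.1749]
contact_force: [0.5, -6.7, 0.2]
tool_pos: [0.7084, 0.0049, 0.175]
contact_force: [1.1, -7.6, -0.3]
tool_pos: [0.7084, 0.0049, 0.175]
contact_force: [1.0, -7.5, 0.4]
```

```bash
I="python3 -m inch"
$I '[[[0.0003,0,0],[0,0,-0.001],0],[[0,0,0],[0,0,0],0]]'|grep -E 'pos|cont'
$I '[[[0.0003,0,0],[0,0,-0.001],0],[[0,0,0],[0,0,0],0]]'|grep -E 'pos|cont'
```

```text
tool_pos: [0.7084, 0.0051, 0.175]
contact_force: [1.5, -7.0, 0.1]
tool_pos: [0.7084, 0.0053, 0.175]
contact_force: [2.0, -6.5, 0.3]
```

```bash
I="python3 -m inch"
$I '[[[0.0003,0,0],[0,0,-0.001],0],[[0,0,0],[0,0,0],0]]'|grep -E 'pos|cont'
```

```text
tool_pos: [0.7084, 0.0055, 0.175]
contact_force: [0.9, -8.0, -0.1]
```

```bash
I="python3 -m inch"
$I '[[[0.0003,0,0],[0,0,-0.001],0],[[0,0,0],[0,0,0],0]]'|grep -E 'pos|cont'
$I '[[[0.0003,0,0],[0,0,0],0],[[0,0,0],[0,0,0],0]]'|grep -E 'pos|cont'
```

```text
tool_pos: [0.7084, 0.0056, 0.175]
contact_force: [2.3, -7.2, -0.3]
tool_pos: [0.7084, 0.0058, 0.175]
contact_force: [1.9, -9.2, -0.4]
```

```bash
I="python3 -m inch"
$I '[[[0.0003,0,0],[0,0,0],0],[[0,0,0],[0,0,0],0]]'|grep -E 'time|pos|cont'
```

```text
time: 21.45
tool_pos: [0.7084, 0.0059, 0.175]
contact_force: [1.5, -8.6, -0.7]
```

```bash
I="python3 -m inch"
$I '[[[0.0003,0,0],[0,0,0],0],[[0,0,0],[0,0,0],0]]'|grep -E 'pos|cont'
$I '[[[0,0,0],[0,0,0],0]]'|grep -E 'pos|cont'
python3 - <<'E'
from h import *
im,d,p=snap('wrist'); 
cv2.imwrite('pics/w5.png',im[:,:,::-1]); P=cloud(d,p); Q=P[d>0];x,y,z=Q.T
D=Q[(abs(z-.195)<.003)&(x>.57)&(x<.735)&(y<.06)&(y>-.05)]
vx,vy,x0,y0=cv2.fitLine(D[:,:2].astype(np.float32),cv2.DIST_HUBER,0,.001,.001).ravel();print('th',.075-np.arctan2(vy,vx))
w=snap('scene')[0][150:270,340:500]; cv2.imwrite('pics/s5.png',cv2.resize(w[:,:,::-1],None,fx=5,fy=5,interpolation=cv2.INTER_CUBIC))
E
```

```text
tool_pos: [0.7083, 0.0061, 0.175]
contact_force: [1.4, -9.8, -0.7]
tool_pos: [0.7084, 0.0061, 0.175]
contact_force: [1.3, -8.6, -0.2]
th 0.0004073456
```

View pics/w5.png

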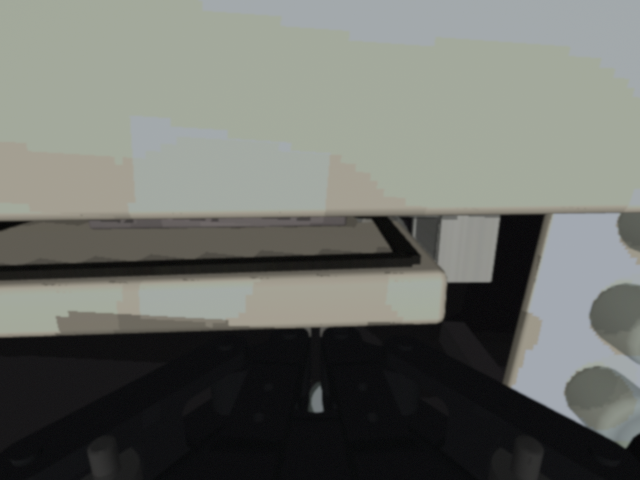

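The view shows the door closed parallel to the front (th ≈ 0) with its free edge at (440,270) alongside the catch at (465,245). The small drop near y = 4.4 mm, then buffer-like growth, suggests it is latched. I'll back off slowly and see whether the door stays.

```bash
I="python3 -m inch"
$I '[[[-0.001,0,0],[0,0,0],0],[[0,0,0],[0,0,0],0]]'|grep -E 'pos|cont'
$I '[[[-0.001,0,0],[0,0,0],0],[[0,0,0],[0,0,0],0]]'|grep -E 'pos|cont'
$I '[[[-0.001,0,0],[0,0,0],0],[[0,0,0],[0,0,0],0]]'|grep -E 'pos|cont'
$I '[[[-0.001,0,0],[0,0,0],0],[[0,0,0],[0,0,0],0]]'|grep -E 'pos|cont'
$I '[[[-0.001,0,0],[0,0,0],0],[[0,0,0],[0,0,0],0]]'|grep -E 'pos|cont'
python3 - <<'E'
from h import *
im,d,p=snap('wrist'); P=cloud(d,p); Q=P[d>0];x,y,z=Q.T
D=Q[(abs(z-.195)<.003)&(x>.57)&(x<.735)&(y<.06)&(y>-.05)]
vx,vy,x0,y0=cv2.fitLine(D[:,:2].astype(np.float32),cv2.DIST_HUBER,0,.001,.001).ravel();print('th',.075-np.arctan2(vy,vx),'y@.72',y0+(0.72-x0)*vy/vx)
E
```

```text
tool_pos: [0.7084, 0.0056, 0.175]
contact_force: [2.3, -8.1, -1.5]
tool_pos: [0.7084, 0.0051, 0.175]
contact_force: [1.1, -7.0, -0.4]
tool_pos: [0.7084, 0.0045, 0.1749]
contact_force: [0.6, -4.8, -0.6]
tool_pos: [0.7083, 0.0044, 0.1749]
contact_force: [2.1, -2.5, -0.1]
tool_pos: [0.708, 0.004, 0.1746]
contact_force: [0.2, -0.6, -0.5]
th 0.015466321 y@.72 0.027576229
```

The door held at y ≈ 4.4 mm while the force fell to zero, so the latch is holding it. Withdraw and confirm.

```bash
I="python3 -m inch"
$I '[[[-0.005,0,0],[0,0,0],0],[[-0.015,0,0],[0,0,0],0],[[-0.03,0,0],[0,0,0],0],[[-0.03,0,0],[0,0,0],0],[[0,0,-0.03],[0,0,0],0],[[0,0,-0.03],[0,0,0],0],[[0,0,-0.02],[0,0,0],0],[[0,0,0],[0,0,0],0]]'
python3 - <<'E'
from h import *
im,d,p=snap('wrist','w6.png'); P=cloud(d,p); Q=P[d>0];x,y,z=Q.T
D=Q[(abs(z-.195)<.003)&(x>.57)&(x<.735)&(y<.045)&(y>-.05)]
vx,vy,x0,y0=cv2.fitLine(D[:,:2].astype(np.float32),cv2.DIST_HUBER,0,.001,.001).ravel();print('th',.075-np.arctan2(vy,vx),'y@.72',y0+(0.72-x0)*vy/vx)
snap('top','t6.png')
E
```

```text
time: 23.7
tool_pos: [0.715, -0.0782, 0.2598]
tool_rot: [0.003, 0.685, 0.729, 0.002]
contact_force: [0.5, 0.2, 0.8]
gripper_width: -0.001
grasp_force: 0.0
th -0.013707541 y@.72 0.028030597
```

View pics/w6.png

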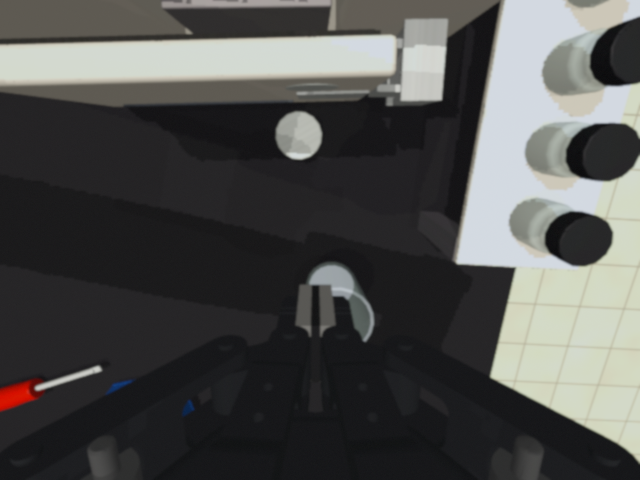

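The door is shut with its free edge at (395,60) tucked against the catch at (425,60). It stayed put after release (27.6 → 28.0 mm), and the tin and beaker are untouched.

```bash
python3 -c "
from plant import manip
print(manip.job_done())"
```

```text
the job is handed in; nothing more can be done
None
```

The carriage is pushed home to its stop, the door is latched (it held when I backed off; highest push I read was about 10 N), the hand is clear, and the job is handed in at about 24 s; no verdict came back.

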